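# Turn the cutter over in its holder, blade end down

### The arm

A 7-joint arm with a two-finger parallel gripper is mounted at the origin on a cart in front of the work surface, level with it; the furniture and walls round the work are solid. World frame = base frame: x ahead of the robot, y to its left, z up, the work surface at z = 0. Lengths are in m, angles in degrees, forces in N, time in s.
With the tool pointing down it reaches from about 0.425 to 0.875 m from the base axis. Payload 9.9 kg.
Tool frame: the origin (TCP) lies midway between the tips of the shut fingers; the grasp point (between the pads) lies 19 mm behind it; z points along the fingers, y is the line along which they close (so a half turn about z gives the same grasp; the last joint's range is limited). The gripper opens to 85 mm and grips with 20 to 120 N. Pads are 22 mm wide; open, the fingers measure 114 mm over their backs; the gripper's body (76 mm by 85 mm) begins 54 mm behind the grasp point. The pads swing forward as they close: fully open they stand 13 mm farther back than shut.
Start: joints at [-68.056, 32.985, 1.427, 82.34, -0.859, 64.687, -3.237], TCP at [0.304, 0.603, 0.231] pointing down, gripper open.
Joint ranges: [-157.87, 157.87], [-19.46, 123.44], [-87.15, 90], [11.01, 140.99], [-62.26, 242.26], [9.8, 113.94], [-161.44, 161.44]. Speed limits (degrees/s): [127.2, 127.2, 172.46, 172.46, 180, 180, 180].

### API

Orientations are given as a 3x3 rotation matrix whose columns are the frame's x, y, z axes.
In Python, from cell import r gives the robot as it stands. Calls block until the motion is done:
- r.movep(position, orientation): joint-space move of the TCP to a pose.
- r.move_straight(position, rot=None, speed=0.15, stop_force=None): straight line of the TCP; rot=None keeps the orientation; speed is the mean speed in m/s. With stop_force (N) it stops when the force on the tool has changed by that much, and returns True; else False.
- r.goto_joints(angles): joint-space move.
- r.grip(opening): finger opening in m; the grip force is fixed at half the most; returns when the fingers have stopped.
- r.wait(seconds).
- r.inverse_kinematics(position, orientation): joint angles nearest the present ones, or None.
- r.grab_frame(name): name is "scene" or "top" or "wrist"; returns a dict with "pixels" (420x560x3 uint8, blue, green, red), "mtx" (3x3 intrinsics, pixels), "pose" (4x4, takes a point from camera to world coordinates); the wrist camera has in their place "hand_eye" (4x4, takes a point from camera to tool coordinates, whose origin is the TCP and whose axes are the flange's). Camera axes: x right, y up, looking along -z (the intrinsics and any distortion apply to the point x, -y, -z); pixel columns grow to the right and rows downward; lengths in m; the calibration is good to about 2 mm. A picture is of the moment at which its call begins: read the wrist's pose just before it. There is no depth.
A pose or a line that the arm cannot do raises r.MotionError and nothing moves.
- r.hand_in(): hands the job in; it is judged then, once.
Trained networks look in a picture, given as the dict that the camera call returned (one of the last four; its "shot" number tells which), for a name from the list of things; names that differ only in an ending like _2 or _b are one class to them, and where a whole thing is asked for, a point or a joint stands for the part that bears it (a point fixed in the world has none). Each returns a list of dicts, best first, with "p" (0 to 1); they miss things now and then, are a little off and sometimes report something else, mostly with a low value. They report only what shows in the picture. A call takes as long as a camera call.
- r.spot_in(thing, picture): "uv" ([column, row] in pixels, amid what is visible of it).
- r.silhouettes(thing, picture): "region" (420x560 bool, what is visible of it) and "uv" ([column, row] in pixels, amid what is visible of it).
- r.mark_of(thing, picture): "uv" ([column, row] in pixels: a listed point, or the origin of a listed thing).
Readings, each from a call of its own:
- r.get_clock(): time.
- r.get_q(): joint angles.
- r.get_joint_velocities(): joint speeds.
- r.get_effort(): joint torques, N m.
- r.get_tool_pos(): TCP position.
- r.get_orientation(): TCP orientation.
- r.get_force(): force on the tool from outside, world axes, zero at the start.
- r.get_moment(): the same for the moment, N m.
- r.get_width(): finger opening in m.
- r.get_grip_force(): force on a finger pad.
Only numpy, scipy, OpenCV 4.12 (cv2) and the standard library are available. Lean on these libraries where they do the work, as an engineer would, in place of code of your own. Each camera call takes 0.05 s, during which the arm holds its last target. There are 200 camera calls.

### The job

The yellow cutter has been left in the tool holder the wrong way up, with its blade end sticking out. Pull it out, lay it flat on the case top and let go of it, then take it again the other way and stand it back in the holder's pocket with the blade end at the bottom, all the way down. Do not push the other loose things about.

Things in the scene. Friction and masses are not known exactly. Their poses are not given: they have to be found in the camera images.
- cutter: yellow snap-off cutter, a bar 150 mm long (y axis), 22 mm wide (x axis), 12 mm thick (z axis), 90 g, blade drawn in. Origin: centre of the flat underside (bar fills z = 0 to 12 mm). Blade end at y = -75 mm, plain end at y = +75 mm. A black thumb slider stands 3 mm proud of the top face at y = +7 to +33 mm. Starts upright in the pocket, blade end up (+y axis down)
- blade_end (a point): middle of the cutter's blade end (at the top at the start; must end at the bottom of the pocket)
- plain_end (a point): middle of the cutter's plain end
- holder: tool holder, fixed to the case: dark foot plate 100 x 90 mm (x, y), 8 mm thick; on its middle an upright grey open-topped pocket with an orange band, outside 46 x 40 mm (x, y), inside 36 x 30 mm, walls 5 mm, rim 72 mm above the case top. Origin: centre of the underside, z up. Low gussets (to 30 mm height) against the y sides
- pocket_floor (a point): centre of the pocket's floor, 8 mm above the case top; the pocket is 64 mm deep
- pocket_mouth (a point): centre of the pocket's open mouth, at the rim, 72 mm above the case top
- tape_measure: bystander: yellow and black tape measure, 38 x 87 x 60 mm; origin: centre of its underside
- tape_roll: bystander: roll of brown packing tape lying flat, 94 mm across, 48 mm high; origin: centre of its underside
- pliers: bystander: blue-handled pliers lying flat, 53 x 170 x 12 mm (long along y); origin: centre of the underside
- black_bellows: bystander: black rubber bellows lying on its side, 60 x 97 x 61 mm (long along y); origin: centre of the underside

How it is judged (in metres and radians):
On the way:
1. the cutter lies flat on the case top, let go and at rest (angle between cutter's own y axis and vertical between 1.42 and 1.72 rad and height (world z) of cutter below 0.025 m and contact force between the fingers and cutter below 0.05 N and linear speed of cutter below 0.03 m/s), for 0.2 s.
At the end, for the whole second after the job is handed in: The cutter stands in the holder's pocket, blade end down: the blade end within 8 mm of the pocket floor's height and 20 mm of its centre, the cutter within 0.35 rad (20 degrees) of upright (leaning on the pocket wall is fine), released and at rest (no faster than 0.06 m/s; a slight rocking is fine) (horizontal distance between blade_end and pocket_floor below 0.02 m and z of blade_end in the frame of pocket_floor below 0.008 m and angle between cutter's own y axis and vertical below 0.35 rad and linear speed of cutter below 0.06 m/s and contact force between the fingers and cutter below 0.05 N); the robot touches nothing.
It fails at once if the yellow and black tape measure is pushed more than 25 mm (distance of tape_measure from where it was at the start of the episode above 0.025 m).
It fails at once if the roll of brown packing tape is pushed more than 25 mm (distance of tape_roll from where it was at the start of the episode above 0.025 m).
It fails at once if the blue-handled pliers is pushed more than 25 mm (distance of pliers from where it was at the start of the episode above 0.025 m).
It fails at once if the black rubber bellows is pushed more than 25 mm (distance of black_bellows from where it was at the start of the episode above 0.025 m).
It also fails if it takes over 67 s, if anything falls off the work surface, if the arm or the gripper's body presses on something with over 40 N, if the wrist force passes 120 N, or if a joint passes its speed limit or range.

## Working session

There is one attempt and no reset: what is moved stays moved. The work goes in short steps, each a Python script; the robot and the scene stay as the last script left them, time stands still between calls to the robot, and variables do not carry over. Pictures are saved under pics/ and viewed, at most 12 in all, crops included, and the job is handed in when it is done.

```bash
mkdir -p pics; ls
cat > h.py <<'E'
import numpy as np, cv2
from cell import r
def ray(f,uv,pose=None):
    P=np.array(f["pose"] if pose is None else pose); K=np.array(f["mtx"])
    d=np.linalg.inv(K)@np.array([uv[0],uv[1],1.]); d=np.array([d[0],-d[1],-d[2]])
    return P[:3,3],P[:3,:3]@d
def atz(f,uv,z,pose=None):
    o,d=ray(f,uv,pose); return o+d*(z-o[2])/d[2]
def tri(rays):
    A=np.zeros((3,3));b=np.zeros(3)
    for o,d in rays:
        d=d/np.linalg.norm(d);M=np.eye(3)-np.outer(d,d);A+=M;b+=M@o
    return np.linalg.solve(A,b)
def proj(f,p,pose=None):
    P=np.array(f["pose"] if pose is None else pose);c=P[:3,:3].T@(np.array(p)-P[:3,3]);u=np.array(f["mtx"])@np.array([c[0],-c[1],-c[2]]);return u[:2]/u[2]
E
python3 - <<'E'
from h import *
np.set_printoptions(precision=3,suppress=True)
a=r.grab_frame("scene");b=r.grab_frame("top")
cv2.imwrite("pics/s.png",a["pixels"]);cv2.imwrite("pics/t.png",b["pixels"])
print([k for k in a], a["pose"],b["pose"],a["mtx"])
for n in ["cutter","blade_end","plain_end","holder","pocket_floor","pocket_mouth","tape_measure","tape_roll","pliers","black_bellows"]:
    l=[]
    for f in(a,b):
        m=r.mark_of(n,f); l.append(m[0] if m else None); print(n,f["shot"],[(np.round(x["uv"],1),round(x["p"],2)) for x in m[:2]], atz(f,m[0]["uv"],0) if m else '')
    if all(l): print("  tri",tri([ray(f,x["uv"]) for f,x in zip((a,b),l)]))
print(r.get_tool_pos(),r.get_orientation(),r.get_clock())
E
```

```text
pics
['pixels', 'mtx', 'pose', 'shot'] [[ 0.478  0.416 -0.773 -0.268]
 [-0.878  0.215 -0.428 -0.577]
 [-0.012  0.884  0.468  0.627]
 [ 0.     0.     0.     1.   ]] [[ 0.007  0.996 -0.083  0.521]
 [-0.999  0.01   0.034 -0.096]
 [ 0.035  0.083  0.996  1.128]
 [ 0.     0.     0.     1.   ]] [[473.2     0.    277.894]
 [  0.    473.2   213.188]
 [  0.      0.      1.   ]]
cutter 1 [(array([232.2, 204.7]), 0.65)] [0.753 0.141 0.   ]
cutter 2 [(array([211.6, 204.1]), 0.41)] [0.629 0.063 0.   ]
  tri [0.622 0.051 0.08 ]
blade_end 1 [(array([226.3, 176.2]), 0.79)] [0.92  0.275 0.   ]
blade_end 2 [(array([207.9, 200.2]), 0.61)] [0.639 0.074 0.   ]
  tri [0.62  0.054 0.16 ]
plain_end 1 [] 
plain_end 2 [(array([216.3, 204.3]), 0.4)] [0.628 0.051 0.   ]
holder 1 [(array([231.9, 234.4]), 0.79)] [0.608 0.047 0.   ]
holder 2 [(array([216.5, 210.3]), 0.86)] [0.612 0.05  0.   ]
  tri [ 0.612  0.05  -0.003]
pocket_floor 1 [(array([229.3, 228.5]), 0.55)] [0.631 0.07  0.   ]
pocket_floor 2 [(array([212.5, 204.6]), 0.96), (array([213.1, 205.1]), 0.53)] [0.627 0.061 0.   ]
  tri [0.625 0.063 0.005]
pocket
[... 296 characters left out ...]
61)] [ 0.405 -0.362  0.   ]
  tri [ 0.405 -0.36   0.003]
tape_roll 1 [(array([305.1, 216.3]), 0.73), (array([228.2, 177.3]), 0.35)] [ 0.786 -0.08   0.   ]
tape_roll 2 [(array([272.9, 150.4]), 0.74)] [ 0.78  -0.103  0.   ]
  tri [ 0.774 -0.095  0.011]
pliers 1 [(array([237.8, 202. ]), 0.78)] [ 0.775  0.136 -0.   ]
pliers 2 [(array([192.2, 159.2]), 0.78)] [0.752 0.119 0.   ]
  tri [0.749 0.117 0.016]
black_bellows 1 [(array([325. , 280.3]), 0.59), (array([230.1, 234.1]), 0.58)] [ 0.535 -0.25   0.   ]
black_bellows 2 [(array([326.8, 243.5]), 0.85)] [ 0.523 -0.253  0.   ]
  tri [ 0.524 -0.253  0.008]
[0.304 0.603 0.231] [[-0.893  0.45   0.   ]
 [ 0.45   0.893  0.   ]
 [ 0.     0.    -1.   ]] 1.1
```

View pictures.

View pics/s.png

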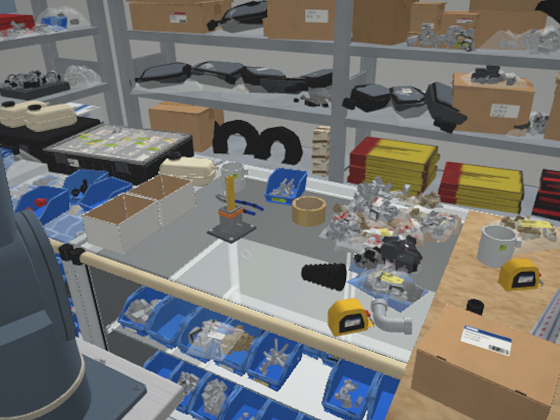

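View pics/t.png

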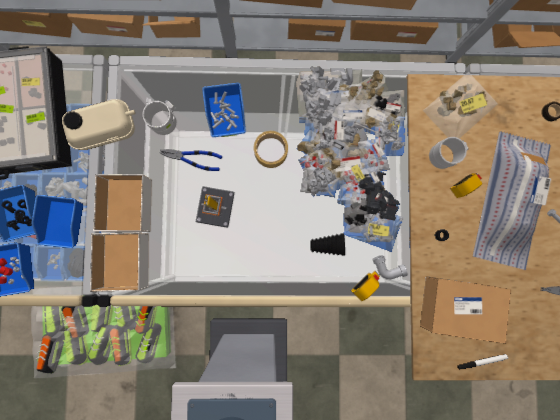

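```bash
cat >> h.py <<'E'
def Rt(az,pitch,flip=0):
    "tool z at azimuth az, pitched down by pitch deg (90=down); y horizontal"
    a,p=np.radians(az),np.radians(pitch)
    z=np.array([np.cos(p)*np.cos(a),np.cos(p)*np.sin(a),-np.sin(p)])
    y=np.array([-np.sin(a),np.cos(a),0])*(-1 if flip else 1)
    return np.column_stack([np.cross(y,z),y,z])
E
python3 - <<'E'
from h import *
np.set_printoptions(precision=1,suppress=True)
f=r.grab_frame("wrist");print(np.round(f["hand_eye"],3),f["mtx"])
for p in (0,20,30,40,60):
  for fl in(0,1):
    ok=[]
    for az in range(-180,180,15):
        q=[r.inverse_kinematics([0.62,0.06,z],Rt(az,p,fl)) for z in (.12,.2)]
        if all(x is not None for x in q): ok.append(az)
    print(p,fl,ok)
t=cv2.imread("pics/t.png")[170:240,175:255]; s=cv2.imread("pics/s.png")[165:245,200:260]
o=np.zeros((560,1100,3),np.uint8);o[:490,:560]=cv2.resize(t,None,fx=7,fy=7,interpolation=2);o[:560,580:1000]=cv2.resize(s,None,fx=7,fy=7,interpolation=2)
cv2.imwrite("pics/c.png",cv2.resize(o,(800,407)))
E
```

```text
[[ 0.   1.   0.3  0.1]
 [ 1.  -0.  -0.   0. ]
 [-0.   0.3 -1.  -0.1]
 [ 0.   0.   0.   1. ]] [[326.3   0.  280.7]
 [  0.  326.3 208.6]
 [  0.    0.    1. ]]
0 0 [-105, -90, -75, -60, -45, -30, 45, 60, 75, 90, 105, 120]
0 1 [-105, -90, -75, -60, -45, -30, 45, 60, 75, 90, 105, 120]
20 0 [-120, -105, -90, -75, -60, -45, -30, 45, 60, 75, 90, 105, 120, 135]
20 1 [-120, -105, -90, -75, -60, -45, -30, 45, 60, 75, 90, 105, 120, 135]
30 0 [-120, -105, -90, -75, -60, -45, -30, 45, 60, 75, 90, 105, 120, 135]
30 1 [-120, -105, -90, -75, -60, -45, -30, 45, 60, 75, 90, 105, 120, 135]
40 0 [-135, -120, -105, -90, -75, -60, -45, -30, -15, 30, 45, 60, 75, 90, 105, 120, 135, 150]
40 1 [-135, -120, -105, -90, -75, -60, -45, -30, -15, 30, 45, 60, 75, 90, 105, 120, 135, 150]
60 0 [-180, -165, -150, -135, -120, -105, -90, -75, -60, -45, -30, -15, 0, 15, 30, 45, 60, 75, 90, 105, 120, 135, 150, 165]
60 1 [-180, -165, -150, -135, -120, -105, -90, -75, -60, -45, -30, -15, 0, 30, 45, 60, 75, 90, 105, 120, 135, 150, 165]
```

View pics/c.png

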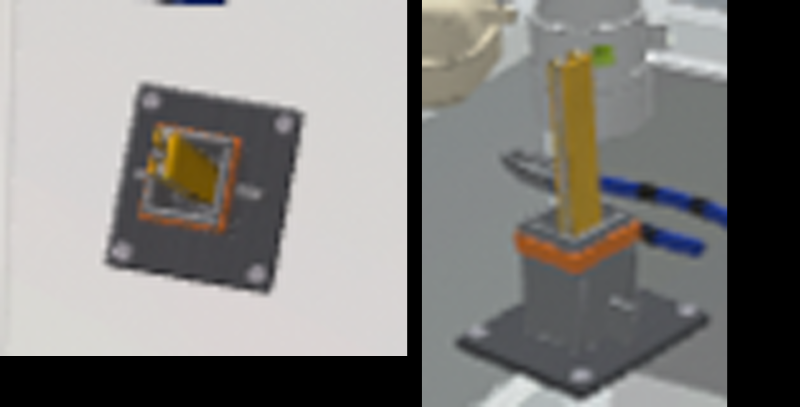

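```bash
cat >> h.py <<'E'
def wrist(name=None):
    p,R=np.array(r.get_tool_pos()),np.array(r.get_orientation())
    f=r.grab_frame("wrist");T=np.eye(4);T[:3,:3]=R;T[:3,3]=p
    f["pose"]=T@np.array(f["hand_eye"])
    if name: cv2.imwrite(f"pics/{name}.png",f["pixels"]); np.savez(f"pics/{name}.npz",pose=f["pose"],mtx=f["mtx"])
    return f
E
python3 - <<'E'
from h import *
np.set_printoptions(precision=3,suppress=True)
r.movep([0.62,0.24,0.26],Rt(-90,35,1)); B=wrist("wB")
r.movep([0.57,0.06,0.33],Rt(0,90,1)); A=wrist("wA")
print(A["hand_eye"],r.get_q(),r.get_clock())
D={}
for n in ["cutter","blade_end","pocket_mouth","holder"]:
    l=[]
    for f in (A,B):
        m=r.mark_of(n,f); print(n,[(np.round(x["uv"],1),round(x["p"],2)) for x in m[:2]])
        if m:l.append(ray(f,m[0]["uv"]))
    if len(l)==2: print("  tri",tri(l))
# known-height estimates
cv2.imwrite("pics/AB.png",np.hstack([cv2.resize(A["pixels"],(400,300)),cv2.resize(B["pixels"],(400,300))]))
E
```

```text
[[ 0.001  0.961  0.276  0.07 ]
 [ 1.    -0.001  0.     0.   ]
 [ 0.     0.276 -0.961 -0.142]
 [ 0.     0.     0.     1.   ]] [-50.884  38.866  77.994  90.242 -38.248  82.331 -60.081] 6.225
cutter [(array([292.8, 131.5]), 0.87)]
cutter [(array([278.9, 199.2]), 0.74)]
  tri [0.622 0.046 0.082]
blade_end [(array([284.5, 133. ]), 0.85)]
blade_end [(array([274.9, 160.4]), 0.78)]
  tri [0.626 0.057 0.158]
pocket_mouth [(array([284. , 130.1]), 0.64)]
pocket_mouth [(array([278.9, 207.4]), 0.96)]
  tri [0.623 0.057 0.078]
holder [(array([285.4, 127. ]), 0.74), (array([283.6, 128.6]), 0.53)]
holder [(array([278.7, 242.5]), 0.95)]
  tri [ 0.624  0.054 -0.008]
```

View pics/AB.png

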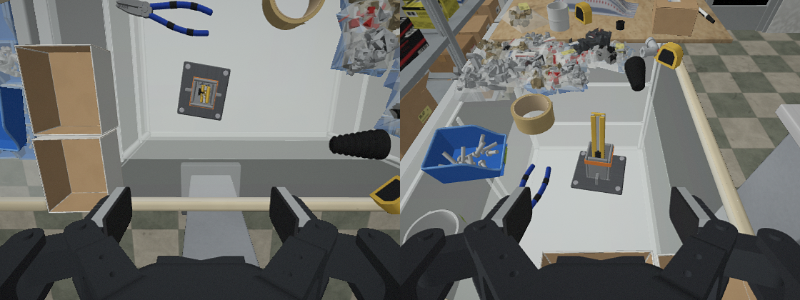

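Run:
```python
import cv2,numpy as np
A=cv2.imread("pics/wA.png")[85:170,240:330];B=cv2.imread("pics/wB.png")[145:275,230:330]
o=np.zeros((520,800,3),np.uint8)
a=cv2.resize(A,None,fx=4.4,fy=4.4,interpolation=2);b=cv2.resize(B,None,fx=4,fy=4,interpolation=2)
o[:a.shape[0],:a.shape[1]]=a;o[:520,400:800]=b
cv2.imwrite("pics/z.png",o)
```

```text
(no output)
```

View pics/z.png

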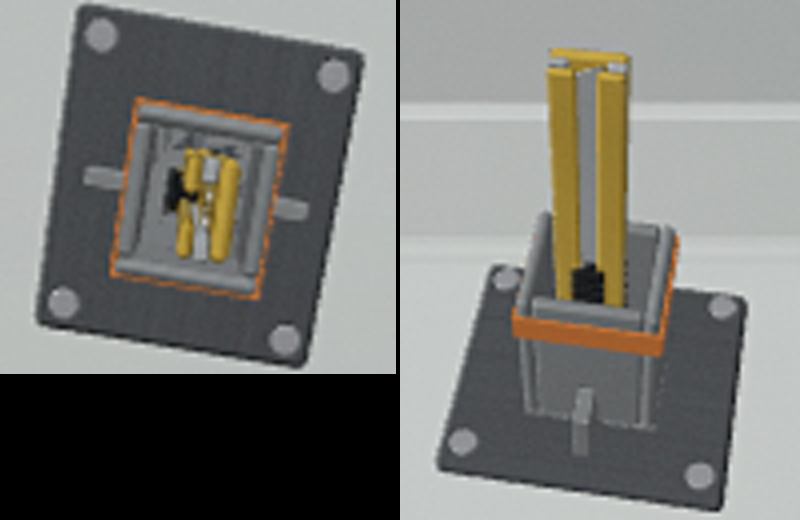

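Run:
```python
from h import *
np.set_printoptions(precision=3,suppress=True)
a=r.grab_frame("scene");b=r.grab_frame("top")
for uv in [(123,247),(195,208)]:
    print("scene z0",atz(a,uv,0))
for uv in [(123,216),(195,183)]:
    for z in (.05,.1,.15,.2): print("scene top",uv,z,atz(a,uv,z))
for uv in [(150,176),(145,291)]:
    for z in (0,.05,.1,.15,.2): print("top",uv,z,atz(b,uv,z))
c=cv2.resize(a["pixels"][160:260,70:250],None,fx=4.4,fy=4.4,interpolation=2)
cv2.imwrite("pics/box.png",c)
```

```text
scene z0 [0.43  0.255 0.   ]
scene z0 [0.686 0.226 0.   ]
scene top (123, 216) 0.05 [0.487 0.301 0.05 ]
scene top (123, 216) 0.1 [0.421 0.225 0.1  ]
scene top (123, 216) 0.15 [0.356 0.149 0.15 ]
scene top (123, 216) 0.2 [0.29  0.073 0.2  ]
scene top (195, 183) 0.05 [0.741 0.262 0.05 ]
scene top (195, 183) 0.1 [0.653 0.189 0.1  ]
scene top (195, 183) 0.15 [0.566 0.117 0.15 ]
scene top (195, 183) 0.2 [0.478 0.044 0.2  ]
top (150, 176) 0 [0.704 0.233 0.   ]
top (150, 176) 0.05 [0.696 0.218 0.05 ]
top (150, 176) 0.1 [0.688 0.204 0.1  ]
top (150, 176) 0.15 [0.68  0.189 0.15 ]
top (150, 176) 0.2 [0.672 0.175 0.2  ]
top (145, 291) 0 [0.393 0.236 0.   ]
top (145, 291) 0.05 [0.399 0.221 0.05 ]
top (145, 291) 0.1 [0.405 0.206 0.1  ]
top (145, 291) 0.15 [0.41  0.192 0.15 ]
top (145, 291) 0.2 [0.416 0.177 0.2  ]
```

View pics/box.png

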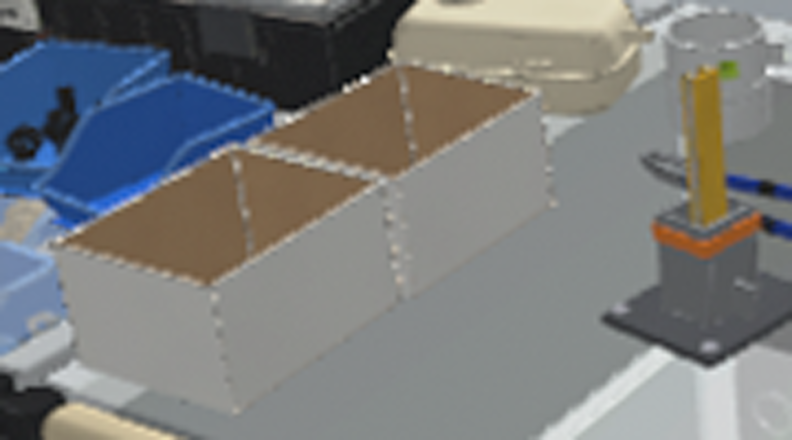

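Run:
```python
from h import *
np.set_printoptions(precision=3,suppress=True)
R=Rt(-98,22,1); n=Rt(-98,0,1)[:,2]
g=np.array([.624,.055,.128])+.003*n
r.grip(.06)
r.movep(g-.16*n+[0,0,.15],R); 
r.move_straight(g-.09*R[:,2],speed=.15)
f=wrist("pre")
m=r.mark_of("blade_end",f); 
print(m[:1], proj(f,[.626,.057,.158]), "mid pad col", proj(f,g))
s=r.silhouettes("cutter",f)
if s: 
  ys,xs=np.nonzero(s[0]["region"]); 
  for row in range(ys.min(),ys.max(),8): print(row,xs[ys==row].min(),xs[ys==row].max())
print(r.get_clock(),r.get_q(),r.get_force())
```

```text
[{'uv': [278.8, 180.6], 'p': 0.86}] [279.673 181.776] mid pad col [282.117 211.602]
178 269 294
186 265 296
194 265 296
202 266 296
210 266 296
218 266 295
226 267 295
234 267 295
242 267 294
250 267 294
258 268 294
266 268 293
274 268 293
11.3333 [-48.252  64.88   25.296  67.112  27.645  96.845 136.403] [0.31  0.027 0.131]
```

Run:
```python
from h import *
np.set_printoptions(precision=3,suppress=True)
R=Rt(-98,22,1); n=Rt(-98,0,1)[:,2]
g=np.array([.624,.055,.128])+.003*n
print(r.move_straight(g,speed=.08,stop_force=15))
r.grip(.0); print(r.get_width(),r.get_grip_force(),r.get_force())
print(r.move_straight(g+[0,0,.02],speed=.08,stop_force=25))
print(r.get_width(),r.get_force())
r.move_straight(g+[0,0,.12],speed=.15)
f=wrist("lift");a=r.grab_frame("scene")
cv2.imwrite("pics/L.png",np.hstack([cv2.resize(f["pixels"],(400,300)),cv2.resize(a["pixels"][60:260,130:397],(400,300))]))
print(r.get_width(),r.get_clock(),r.get_q())
```

```text
False
0.019993074550953054 60.155305713415146 [ 0.611 -0.392  0.798]
False
0.019915969552252746 [-0.427 -0.079 -0.748]
0.02007529869894355 14.3583 [-46.372  55.642  27.674  76.934  32.208  92.59  139.641]
```

View pics/L.png

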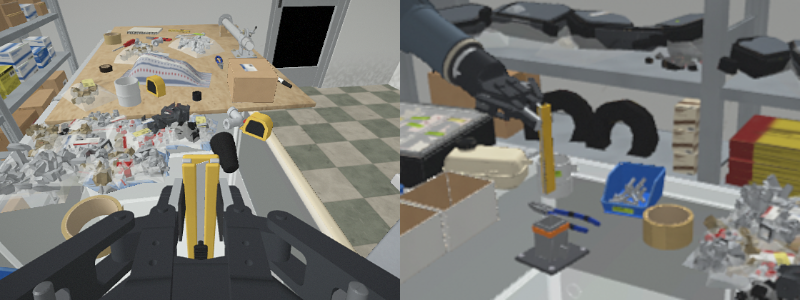

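Run:
```python
from h import *
np.set_printoptions(precision=3,suppress=True)
p=np.array(r.get_tool_pos()); R1=Rt(-90,112,1)
q=r.inverse_kinematics([.635,-.165,.25],R1); q2=r.inverse_kinematics([.635,-.165,.004],R1); print(q,q2)
try:
    r.move_straight([.63,-.06,.30],Rt(-92,65,1),speed=.15)
    r.move_straight([.635,-.165,.25],R1,speed=.15)
except r.MotionError as e: print(e)
print(r.get_tool_pos(),r.get_q(),r.get_clock(),r.get_width())
```

```text
[  -7.137   50.284   64.969   79.358  -56.824   97.172 -121.286] [ 55.508  70.414 -74.439  88.741  48.283  66.571 158.97 ]
[ 0.635 -0.164  0.251] [ 56.102  56.084 -83.959  76.632  34.982  85.196 161.022] 18.3417 0.020148786602658404
```

```bash
cat >> h.py <<'E'
def find(names,fs):
    out={}
    for n in names:
        l=[];ps=[]
        for f in fs:
            m=r.mark_of(n,f)
            if m: l.append(ray(f,m[0]["uv"]));ps.append((f["shot"],[round(v) for v in m[0]["uv"]],round(m[0]["p"],2)))
        out[n]=tri(l) if len(l)>1 else None; print(n,out[n],ps)
    return out
E
python3 - <<'E'
from h import *
np.set_printoptions(precision=3,suppress=True)
try: r.move_straight([.635,-.165,.06],speed=.15)
except r.MotionError as e: print(e)
a,b=r.grab_frame("scene"),r.grab_frame("top")
find(["cutter","blade_end","plain_end"],(a,b)); w=wrist()
find(["blade_end","plain_end"],(w,a,b))
print(r.get_tool_pos(),r.get_q(),r.get_force(),r.get_clock())
E
```

```text
cutter [ 0.636 -0.126  0.054] [(11, [295, 227], 0.77), (12, [282, 200], 0.66)]
blade_end [ 0.632 -0.195  0.064] [(11, [320, 230], 0.65), (12, [308, 201], 0.86)]
plain_end [ 0.632 -0.054  0.071] [(11, [268, 215], 0.89), (12, [255, 200], 0.95)]
blade_end [ 0.634 -0.195  0.062] [(13, [280, 224], 0.66), (11, [320, 230], 0.65), (12, [308, 201], 0.86)]
plain_end [ 0.632 -0.054  0.071] [(11, [268, 215], 0.89), (12, [255, 200], 0.95)]
[ 0.635 -0.165  0.06 ] [ 56.05   67.027 -77.181  87.317  45.137  70.384 159.161] [ 0.259 -0.029 -0.617] 20.5083
```

Run:
```python
from h import *
np.set_printoptions(precision=3,suppress=True)
R=Rt(-90,109,1)
r.move_straight([.635,-.165,.03],R,speed=.12)
print(r.move_straight([.635,-.165,.002],speed=.03,stop_force=5),r.get_tool_pos(),r.get_force())
r.grip(.05); r.wait(.2)
p=np.array(r.get_tool_pos())
r.move_straight(p-.06*R[:,2],speed=.15); r.move_straight([.635,-.13,.20],Rt(-90,100,1),speed=.2)
a,b=r.grab_frame("scene"),r.grab_frame("top");w=wrist("laid")
find(["cutter","blade_end","plain_end"],(a,b,w))
print(r.get_tool_pos(),r.get_q(),r.get_force(),r.get_clock())
```

```text
True [ 0.635 -0.164  0.007] [-0.005  1.228  3.496]
cutter [ 0.631 -0.124 -0.003] [(14, [293, 248], 0.78), (15, [282, 206], 0.67), (16, [280, 159], 0.67)]
blade_end [ 0.52  -0.259  0.124] [(14, [320, 252], 0.87), (15, [363, 284], 0.7), (16, [281, 86], 0.93)]
plain_end [ 0.634 -0.047  0.01 ] [(14, [268, 235], 0.97), (15, [252, 202], 0.7), (16, [283, 226], 0.79)]
[ 0.635 -0.13   0.2  ] [ 50.015  53.104 -79.464  85.551  43.397  79.38  151.191] [-0.307  0.296  1.437] 24.2583
```

View pics/laid.png

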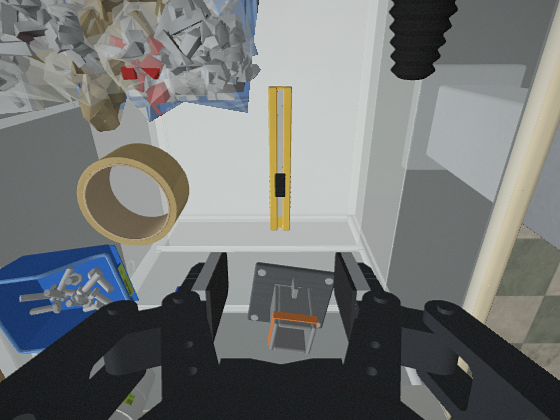

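Run:
```python
from h import *
np.set_printoptions(precision=3,suppress=True)
w=wrist(); m=[r.mark_of(n,w) for n in("blade_end","plain_end")]
e=[atz(w,x[0]["uv"],.006) for x in m]; print(e,np.linalg.norm(e[0]-e[1]))
R2=Rt(90,112,1)
print(r.inverse_kinematics([.634,-.077,.004],R2),r.inverse_kinematics([.634,-.077,.2],R2))
print(r.inverse_kinematics([.624,.055,.12],Rt(82,22,1)),r.inverse_kinematics([.624,.055,.22],Rt(82,22,1)))
r.movep([.634,-.08,.22],R2)
print(r.get_q(),r.get_clock())
w=wrist(); m=[r.mark_of(n,w) for n in("blade_end","plain_end")]
e=[atz(w,x[0]["uv"],.006) if x else None for x in m]; print(e)
```

```text
[array([ 0.634, -0.195,  0.006]), array([ 0.637, -0.05 ,  0.006])] 0.14536362014121404
[-37.042  59.688  51.901 102.322 -35.063  38.264  25.504] [  2.297  33.368 -19.218  92.402  35.018  66.3   -31.892]
[ 35.583  55.717 -23.778 100.672 -56.312  60.577  55.222] [ 35.637  46.947 -23.795  99.691 -56.167  66.127  47.228]
[  3.739  32.448 -21.128  91.014  35.041  68.789 -30.927] 27.0917
[None, array([ 0.637, -0.043,  0.006])]
```

Run:
```python
from h import *
np.set_printoptions(precision=3,suppress=True)
R2=Rt(90,112,1)
try:
    r.move_straight([.636,-.076,.06],R2,speed=.15)
    print(r.move_straight([.636,-.076,.0055],speed=.06,stop_force=5),r.get_tool_pos(),r.get_force())
    r.grip(0); print(r.get_width(),r.get_grip_force())
    r.move_straight([.63,-.09,.12],speed=.12)
except r.MotionError as e: print(e)
print(r.get_tool_pos(),r.get_q(),r.get_width(),r.get_clock())
for az,p,z in[(85,65,.28),(82,22,.25),(82,40,.25),(82,22,.12)]:
    print(az,p,r.inverse_kinematics([.624,.03,z],Rt(az,p,1)))
```

```text
False [ 0.636 -0.076  0.006] [ 0.771  0.642 -0.27 ]
0.019881275666052106 59.09634889976587
[ 0.63  -0.09   0.119] [  3.321  38.161 -19.098  97.824  40.012  58.15  -37.857] 0.01965537152923327 31.0083
85 65 [ 32.07   31.965 -41.589  88.538  -4.616  62.339  -7.147]
82 22 [ 54.967  55.421 -58.434  96.396 -29.153  54.412  21.272]
82 40 [ 48.492  44.068 -52.938  95.195 -20.256  53.848   9.613]
82 22 [ 55.476  68.582 -60.066  98.138 -18.409  45.891  22.133]
```

Run:
```python
from h import *
np.set_printoptions(precision=3,suppress=True)
try:
    r.move_straight([.624,-.09,.28],Rt(86,65,1),speed=.15)
    r.move_straight([.624,.0,.27],Rt(82,22,1),speed=.12)
except r.MotionError as e: print(e)
a,b,w=r.grab_frame("scene"),r.grab_frame("top"),wrist("held")
d=find(["blade_end","plain_end","cutter"],(a,b)); 
try: print(d["plain_end"]-d["blade_end"])
except Exception as e: print(e)
find(["pocket_mouth","pocket_floor","holder"],(a,b,w))
print(r.get_tool_pos(),r.get_q(),r.get_width(),r.get_clock())
cv2.imwrite("pics/H.png",np.hstack([cv2.resize(w["pixels"],(400,300)),cv2.resize(a["pixels"][60:260,130:397],(400,300))]))
```

```text
blade_end [ 0.615 -0.002  0.159] [(19, [244, 182], 0.87), (20, [233, 202], 0.66)]
plain_end [0.642 0.028 0.085] [(19, [236, 202], 0.26), (20, [227, 192], 0.7)]
cutter [ 0.683 -0.043  0.229] [(19, [246, 153], 0.52), (20, [272, 151], 0.7)]
[ 0.027  0.031 -0.073]
pocket_mouth [0.626 0.058 0.074] [(19, [229, 205], 0.96), (20, [210, 201], 0.71), (21, [271, 361], 0.79)]
pocket_floor [0.62  0.058 0.012] [(19, [230, 227], 0.71), (20, [213, 207], 0.98)]
holder [0.618 0.025 0.201] [(20, [216, 206], 0.7), (21, [282, 308], 0.57)]
[ 0.624 -0.     0.27 ] [ 57.077  54.913 -59.245  93.359 -27.377  58.792  18.928] 0.019818429835844815 34.0333
```

View pics/H.png

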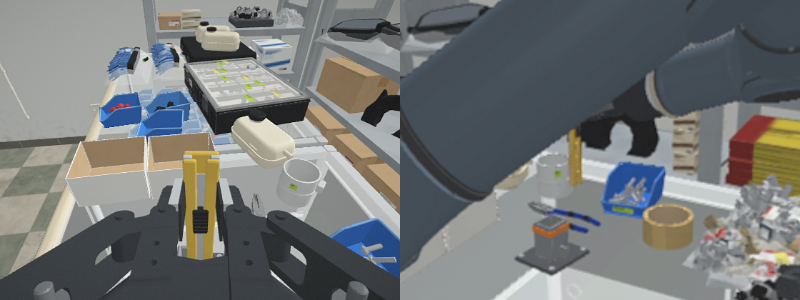

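Run:
```python
from h import *
np.set_printoptions(precision=3,suppress=True)
A=np.load("pics/wA.npz");print("mouth wA",atz(A,(285.7,129.8),.068))
B=np.load("pics/wB.npz");print("mouth wB",atz(B,(278.9,207.4),.072))
r.move_straight([.623,.057,.225],Rt(82,22,1),speed=.12)
a=r.grab_frame("scene"); m=r.mark_of("blade_end",a); print(m[:1],"expected",proj(a,[.623,.057,.105]),"ray",atz(a,m[0]["uv"],.105) if m else 0)
b=r.grab_frame("top"); m=r.mark_of("plain_end",b); print(m[:1],"expected",proj(b,[.623,.057,.255]))
print("mouth",[r.mark_of("pocket_mouth",f)[:1] for f in(a,b)],proj(a,[.623,.058,.072]),proj(b,[.623,.058,.072]))
print(r.get_tool_pos(),r.get_clock())
cv2.imwrite("pics/I.png",cv2.resize(a["pixels"][140:260,170:290],None,fx=5,fy=5,interpolation=2))
```

```text
mouth wA [0.623 0.054 0.068]
mouth wB [0.623 0.052 0.072]
[{'uv': [228.9, 193.8], 'p': 0.46}] expected [229.316 195.271] ray [0.63  0.063 0.105]
[{'uv': [201.9, 193.9], 'p': 0.65}] expected [197.779 195.159]
mouth [[{'uv': [227.6, 206.2], 'p': 0.79}], [{'uv': [210.3, 202.6], 'p': 0.96}]] [229.757 206.729] [209.763 203.605]
[0.623 0.057 0.225] 35.0917
```

View pics/I.png

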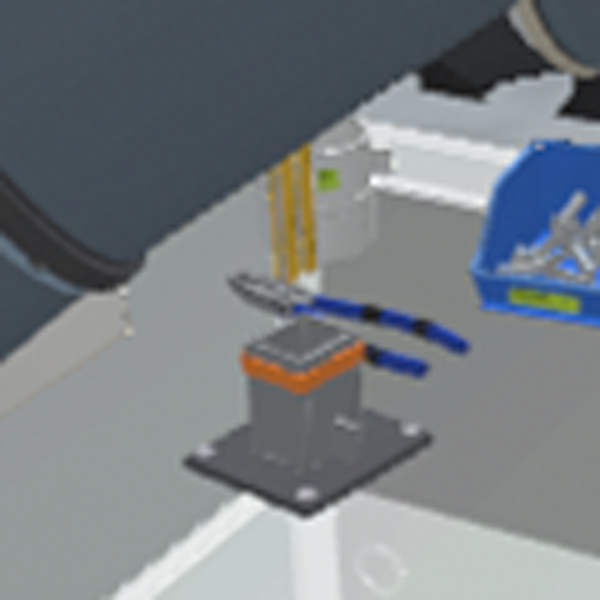

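Run:
```python
from h import *
np.set_printoptions(precision=3,suppress=True)
r.move_straight([.623,.055,.215],Rt(82,22,1),speed=.1)
print(r.move_straight([.623,.055,.175],speed=.06,stop_force=6),r.get_tool_pos(),r.get_force())
if r.get_tool_pos()[2]<.178:
    print(r.move_straight([.623,.055,.122],speed=.06,stop_force=6),r.get_tool_pos(),r.get_force())
print(r.get_width(),r.get_clock())
```

```text
False [0.623 0.055 0.175] [-0.5    0.459 -0.675]
True [0.623 0.056 0.127] [ 0.125 -1.102  4.338]
0.019821262454051174 36.9083
```

Run:
```python
from h import *
np.set_printoptions(precision=3,suppress=True)
r.grip(.05); r.wait(.2)
p=np.array(r.get_tool_pos());R=Rt(82,22,1)
r.move_straight(p-.12*R[:,2],speed=.1); r.move_straight(p-.22*R[:,2]+[0,0,.06],speed=.15)
r.wait(.3)
w=wrist();a,b=r.grab_frame("scene"),r.grab_frame("top")
find(["blade_end","plain_end","cutter","pocket_mouth"],(w,a,b))
print(r.get_clock(),r.get_force())
cv2.imwrite("pics/F.png",cv2.resize(w["pixels"],None,fx=1.4,fy=1.4))
```

```text
blade_end [0.619 0.049 0.009] [(24, [284, 285], 0.63), (26, [216, 210], 0.47)]
plain_end [0.619 0.055 0.162] [(24, [280, 198], 0.85), (25, [223, 175], 0.65), (26, [209, 200], 0.53)]
cutter [0.624 0.06  0.081] [(24, [284, 240], 0.88), (25, [228, 205], 0.81), (26, [210, 203], 0.52)]
pocket_mouth [0.623 0.061 0.071] [(24, [280, 250], 0.58), (25, [228, 206], 0.62), (26, [209, 203], 0.84)]
40.9583 [ 0.244  0.003 -0.044]
```

View pics/F.png

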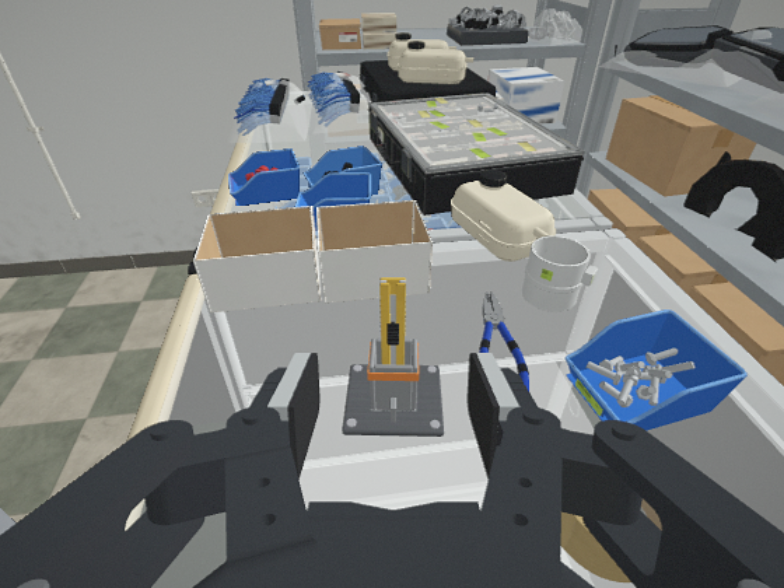

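The cutter stands in the pocket, plain end up at about (393,280) in the picture, with the slider now above the rim. The blade end measures z ≈ 9 mm, so it is on the pocket floor, and the gripper is clear.

```bash
python3 -c "
from cell import r
print(r.hand_in())"
```

```text
the job is handed in; nothing more can be done
None
```

The cutter was pulled out, laid flat and let go, then put back in the holder's pocket blade end down and on the floor; I handed the job in shortly after the 41 s mark (limit 67 s), but the hand-in call gave no verdict.

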